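# Count six bearing balls with the counting tray

### The job

Count out six balls for the arm's turntable bearing with the counting tray: raise it by the lug at its channel end so that the balls run out and fill the six pockets, set it down flat and let go, then raise it by the lug at the other end so that the spare balls run back into the channel. With the tray flat on the table again, all six pockets filled and every spare in the channel, swing the orange gate bar right across the channel's mouth to shut the spares in, and let go. Leave the screw jar, the gear and the screwdriver where they lie.

Things in the scene. Friction and masses are not known exactly. Their poses are not given: they have to be found in the camera images.
- tray: Blue counting tray on a black rubber base plate, 136 x 68 x 27.5 mm without its lugs, 0.4 kg, loose. Origin: centre of its underside; x runs along it from the channel end to the far end, z up. Walls 4 mm thick, their tops 27.5 mm up. Inside, x -64 to -19 mm is the channel, x -19 to +64 mm the flat field, 18 mm up, with six pockets; both are 60 mm wide (y -30 to +30).
- channel_lug (a point): Grip point in the lug at the tray's channel end (-x): a block 24 mm wide (along the tray's y), 10 mm thick, sticking out level 29 mm from the end wall, its top flush with the walls. The point is 84 mm from the tray's origin along -x, 22.5 mm up. With this end raised, the tray rests on the bottom edge of its other end (x = +68 mm); the other lug stays clear of the table up to 30 degrees.
- far_lug (a point): Grip point in the like lug at the tray's far end, 84 mm from the origin along +x, 22.5 mm up. With this end raised the tray rests on the bottom edge x = -68 mm. Raised slowly (about 5 degrees a second up to 10, then on to 25 to 30 degrees), it brings the spares back over the filled pockets into the channel. A ball caught on the way comes free when the tray is nodded.
- gate (a joint): Angle of the orange gate bar on its pin, rad. 0: along the top of the +y side wall towards the far end (open); below 0: swung outwards, off the tray; +1.571: across the channel's mouth (shut, at its stop), so that balls cannot pass. It shuts clockwise seen from above and stays where it is left (friction 0.025 N m). The bar is 8 mm wide, 7 mm high, its underside 10 mm above the field.
- gate_hinge (a point): The gate's upright pin on the +y side wall: x = -16, y = +32 mm in the tray's frame; the point is at the middle of the bar's height, 31.5 mm above the tray's underside.
- gate_knob (a point): Middle of the black knob at the gate's free end, 64 mm from the pin: 12 mm across, standing from 35 to 58 mm above the tray's underside; this point is 48 mm up.
- pocket_0 (a point): Centre of a ball lying in this pocket: x = 3, y = -21, z = 11 mm in the tray's frame. Round, 17 mm across, 14 mm deep: a ball in it is flush with the field, and others can roll over it.
- pocket_1 (a point): Centre of a ball lying in this pocket: x = 3, y = 0, z = 11 mm in the tray's frame. Round, 17 mm across, 14 mm deep: a ball in it is flush with the field, and others can roll over it.
- pocket_2 (a point): Centre of a ball lying in this pocket: x = 3, y = 21, z = 11 mm in the tray's frame. Round, 17 mm across, 14 mm deep: a ball in it is flush with the field, and others can roll over it.
- pocket_3 (a point): Centre of a ball lying in this pocket: x = 29, y = -21, z = 11 mm in the tray's frame. Round, 17 mm across, 14 mm deep: a ball in it is flush with the field, and others can roll over it.
- pocket_4 (a point): Centre of a ball lying in this pocket: x = 29, y = 0, z = 11 mm in the tray's frame. Round, 17 mm across, 14 mm deep: a ball in it is flush with the field, and others can roll over it.
- pocket_5 (a point): Centre of a ball lying in this pocket: x = 29, y = 21, z = 11 mm in the tray's frame. Round, 17 mm across, 14 mm deep: a ball in it is flush with the field, and others can roll over it.
- ball_0: Polished steel bearing ball, 14 mm across, 11 g, one of nine alike; origin: its centre. Starts in the channel. The channel's floor falls at 8 degrees from 18 mm up at its mouth (x = -19 mm) to 11.7 mm at the end wall; balls leave it with its end raised 12 degrees or more, 18 to 25 degrees empties it. Tilt slowly: a fast ball skips pockets. If one is empty at the end, tilt both ways again.
- ball_1: Polished steel bearing ball, 14 mm across, 11 g, one of nine alike; origin: its centre. Starts in the channel.
- ball_2: Polished steel bearing ball, 14 mm across, 11 g, one of nine alike; origin: its centre. Starts in the channel.
- ball_3: Polished steel bearing ball, 14 mm across, 11 g, one of nine alike; origin: its centre. Starts in the channel.
- ball_4: Polished steel bearing ball, 14 mm across, 11 g, one of nine alike; origin: its centre. Starts in the channel.
- ball_5: Polished steel bearing ball, 14 mm across, 11 g, one of nine alike; origin: its centre. Starts in the channel.
- ball_6: Polished steel bearing ball, 14 mm across, 11 g, one of nine alike; origin: its centre. Starts in the channel.
- ball_7: Polished steel bearing ball, 14 mm across, 11 g, one of nine alike; origin: its centre. Starts in the channel.
- ball_8: Polished steel bearing ball, 14 mm across, 11 g, one of nine alike; origin: its centre. Starts in the channel.
- screw_jar: Bystander: clear jar of screws with a white cap, 52 mm across, 54 mm high. Origin: centre of its underside. (The small orange and grey desk arms to the right of the work are fixed and stand up to 230 mm above the table: pass over them.)
- spare_gear: Bystander: ivory printed gear lying flat, 33 mm across, 9 mm high. Origin: centre of its underside.
- screwdriver_yellow: Bystander: yellow screwdriver lying down, 158 mm long, 24 mm thick, its length along its y axis. Origin: under its middle.

How it is judged:
On the way, in this order (a step that is already met when the one before it is completed fails the run):
1. the tray's channel end is raised (10 degrees or more) (angle between tray's own x axis and vertical above 1.7458 rad), for 0.2 s.
2. the tray is set down flat and released (angle between tray's own z axis and vertical below 0.03 rad and contact force between the fingers and tray below 0.1 N), for 0.2 s.
3. the tray's far end is raised (5 degrees or more) (angle between tray's own x axis and vertical below 1.4838 rad), for 0.2 s.
At the end, for the whole second after the job is handed in: Each of the six pockets holds a ball (centre within 5 mm of the pocket's point), the other three balls lie in the channel (x below -21 mm in the tray's frame), the gate is shut (joint above 1.45), and the tray stands flat on the table (tilt below 0.03 rad), at rest (distance between any of ball_0, ball_1, ball_2, ball_3, ball_4, ball_5, ball_6, ball_7, ball_8 and pocket_0 below 0.005 m and distance between any of ball_0, ball_1, ball_2, ball_3, ball_4, ball_5, ball_6, ball_7, ball_8 and pocket_1 below 0.005 m and distance between any of ball_0, ball_1, ball_2, ball_3, ball_4, ball_5, ball_6, ball_7, ball_8 and pocket_2 below 0.005 m and distance between any of ball_0, ball_1, ball_2, ball_3, ball_4, ball_5, ball_6, ball_7, ball_8 and pocket_3 below 0.005 m and distance between any of ball_0, ball_1, ball_2, ball_3, ball_4, ball_5, ball_6, ball_7, ball_8 and pocket_4 below 0.005 m and distance between any of ball_0, ball_1, ball_2, ball_3, ball_4, ball_5, ball_6, ball_7, ball_8 and pocket_5 below 0.005 m and (z of ball_0 in the frame of tray below 0.0145 m or x of ball_0 in the frame of tray below -0.021 m) and (z of ball_1 in the frame of tray below 0.0145 m or x of ball_1 in the frame of tray below -0.021 m) and (z of ball_2 in the frame of tray below 0.0145 m or x of ball_2 in the frame of tray below -0.021 m) and (z of ball_3 in the frame of tray below 0.0145 m or x of ball_3 in the frame of tray below -0.021 m) and (z of ball_4 in the frame of tray below 0.0145 m or x of ball_4 in the frame of tray below -0.021 m) and (z of ball_5 in the frame of tray below 0.0145 m or x of ball_5 in the frame of tray below -0.021 m) and (z of ball_6 in the frame of tray below 0.0145 m or x of ball_6 in the frame of tray below -0.021 m) and (z of ball_7 in the frame of tray below 0.0145 m or x of ball_7 in the frame of tray below -0.021 m) and (z of ball_8 in the frame of tray below 0.0145 m or x of ball_8 in the frame of tray below -0.021 m) and distance between each of ball_0, ball_1, ball_2, ball_3, ball_4, ball_5, ball_6, ball_7, ball_8 and tray below 0.08 m and z of each of ball_0, ball_1, ball_2, ball_3, ball_4, ball_5, ball_6, ball_7, ball_8 in the frame of tray above 0.009 m and value of joint gate above 1.45 rad and angle between tray's own z axis and vertical below 0.03 rad and height (world z) of tray below 0.005 m and linear speed of tray below 0.02 m/s and linear speed of each of ball_0, ball_1, ball_2, ball_3, ball_4, ball_5, ball_6, ball_7, ball_8 below 0.05 m/s); the robot touches nothing.
It fails at once if the screw jar is moved by more than 30 mm (distance of screw_jar from where it was at the start of the episode above 0.03 m).
It fails at once if the spare gear is moved by more than 30 mm (distance of spare_gear from where it was at the start of the episode above 0.03 m).
It fails at once if the screwdriver is moved by more than 30 mm (distance of screwdriver_yellow from where it was at the start of the episode above 0.03 m).
It also fails if it takes over 72 s, if anything falls off the work surface, if the arm or the gripper's body presses on something with over 40 N, if the wrist force passes 120 N, or if a joint passes its speed limit or range.

### The arm

A 6-joint arm with a two-finger parallel gripper is mounted at the origin on the work surface; the furniture and walls round the work are solid. World frame = base frame: x ahead of the robot, y to its left, z up, the work surface at z = 0. Lengths are in m, angles in rad, forces in N, time in s.
With the tool pointing down it reaches from about 0.375 to 0.825 m from the base axis. Payload 5.5 kg.
Tool frame: the origin (TCP) lies between the finger pads; the fingertips stand 25 mm ahead of it and the grasp point (between the pads) lies 6 mm ahead of it; z points along the fingers, y is the line along which they close (so a half turn about z gives the same grasp; the last joint's range is limited). The gripper opens to 85 mm and grips with 20 to 120 N. Pads are 22 mm wide; open, the fingers measure 114 mm over their backs; the gripper's body (76 mm by 85 mm) begins 54 mm behind the grasp point. The pads swing forward as they close: fully open they stand 13 mm farther back than shut.
Start: joints at [-1.242, 0.314, -0.047, 1.21, 0, 1.571], TCP at [0.194, -0.568, 0.256] pointing down, gripper open.
Joint ranges: [-2.67, 2.67], [-0.69, 1.73], [-1.03, 1.25], [-2.08, 2.16], [-1.42, 1.45], [-3.14, 3.14]. Speed limits (rad/s): [2.39, 2.39, 3.01, 3.14, 3.14, 3.14].

### API

Orientations are given as a 3x3 rotation matrix whose columns are the frame's x, y, z axes.
In Python, from cell import bot gives the robot as it stands.
- The arm moves only by the tool jog_arm, never from a script. Its argument "commands" is a list that holds one entry, the list of rows, each a list of 4 numbers: the shift along the tool's x, y, z in m, then the turn about the tool's z in rad. In form: [[[tx, ty, tz, turn], ...]]. A call has 1 to 10 rows; each row is the pose to reach, as a shift and turn from the pose commanded when the call began, along the tool's axes at that moment; what a row does not reach only later rows make up. A row lasts 1/10 s, in which the tool goes at most 50 mm and 8.59 degrees, less where a joint would pass 70% of its speed; a pose out of reach is approached as far as the arm can. A call with a gripper value outside its range is refused whole. "hand" is the opening, from 0 (shut) to 1 (fully open), set as the call begins (left out, the last holds). The fingers move at their own pace and stop on an object; the grip force is fixed at half the most. Time passes only in rows, so rows that repeat a pose let the fingers close. It gives the time, the measured TCP pose, the force, the opening and the grip force at its end, in the units of the state.
- bot.state(): the state, without advancing time (a new reading comes with each control period).
- bot.snapshot(name): name is "side" or "top"; returns a dict with "color" (420x560x3 uint8, red, green, blue), "fov_y" (degrees; the focal length in pixels is half the picture's height over the tangent of half this angle, whatever the lens; pixels are square), "cx", "cy" (the principal point, pixels), "k1" (the pictures are not rectified: a ray, as slopes to the right and down, at radius r is drawn at 1 + k1 r^2 times it, then the intrinsics apply), "R" (3x3) and "t" (3): a world point X has camera coordinates R X + t. Camera axes: x right, y down, z forward; pixel columns grow to the right and rows downward; lengths in m; the calibration is good to about 2 mm. A picture is of the moment at which its call begins. There is no depth.
- bot.sign_off(): hands the job in; it is judged then, once.
Trained networks look in the newest picture that a camera, given by its name, has taken for a name from the list of things; names that differ only in an ending like _2 or _b are one class to them, and where a whole thing is asked for, a point or a joint stands for the part that bears it (a point fixed in the world has none). Each returns a list of dicts, best first, with "conf" (0 to 1); they miss things now and then, are a little off and sometimes report something else, mostly with a low value. They report only what shows in the picture. A call takes as long as a camera call.
- bot.look_for(camera, name): "box" ([left, top, right, bottom] in pixels, round what is visible of it).
- bot.silhouettes(camera, name): "mask" (420x560 bool, what is visible of it) and "box" ([left, top, right, bottom] in pixels, round what is visible of it).
- bot.spot_point(camera, name): "location" ([column, row] in pixels: a listed point, or the origin of a listed thing).
The state is a dict: "t": time; "qpos": joint angles; "joint_velocities": joint speeds; "tau": joint torques, N m; "position": TCP position; "eef_rot": TCP orientation; "force": force on the tool from outside, world axes, zero at the start; "wrist_torque": the same for the moment, N m; "width": opening from 0.0 (shut) to 1.0 (fully open); "grip_force": force on a finger pad.
Only numpy, scipy, OpenCV 4.12 (cv2) and the standard library are available. Lean on these libraries where they do the work, as an engineer would, in place of code of your own. Each camera call takes 0.05 s, during which the arm holds its last target. There are 200 camera calls.

## Working session

There is one attempt and no reset: what is moved stays moved. The work goes in short steps, Python scripts to look and compute and a tool call to move; the robot and the scene stay as the last step left them, time stands still between calls to the robot, and variables do not carry over. Pictures are saved under pics/ and viewed, at most 10 in all, crops included, and the job is handed in when it is done.

Besides the shell and the picture viewer there is one more tool, called after "Request:" as name(argument=value, ...), one argument or row to a line, values as JSON. jog_arm: Moves the arm, as the interface text tells. Its arguments: {"type":"object","properties":{"commands":{"type":"array","items":{"type":"array","items":{"type":"array","items":{"type":"number"}}}},"hand":{"type":"number"}},"required":["commands"]}

```bash
mkdir -p pics; ls; cat > h.py <<'E'
import numpy as np, cv2
from cell import bot
def K(s):
    f=210/np.tan(np.radians(s["fov_y"])/2); return f
def ray(s,p):
    f=K(s); d=np.array([(p[0]-s["cx"])/f,(p[1]-s["cy"])/f]); u=d.copy()
    for _ in range(20): u=d/(1+s["k1"]*(u@u))
    R=np.array(s["R"]); return -R.T@np.array(s["t"]), R.T@np.array([u[0],u[1],1.])
def atz(s,p,z):
    o,d=ray(s,p); return o+d*(z-o[2])/d[2]
def proj(s,X):
    c=np.array(s["R"])@np.asarray(X)+np.array(s["t"]); u=c[:2]/c[2]; u=u*(1+s["k1"]*(u@u))
    return u*K(s)+[s["cx"],s["cy"]]
def save(s,n,crop=None,k=1):
    im=s["color"][:,:,::-1]
    if crop: a,b,c,d=crop; im=im[b:d,a:c]
    cv2.imwrite("pics/"+n,cv2.resize(im,None,fx=k,fy=k,interpolation=cv2.INTER_CUBIC))
E
python3 - <<'E'
from h import *
H={"channel_lug":.0225,"far_lug":.0225,"gate_hinge":.0315,"gate_knob":.048,"pocket_0":.011,"pocket_5":.011,"tray":0,"screw_jar":0,"spare_gear":0,"screwdriver_yellow":0}
ims=[]
for c in ("top","side"):
    s=bot.snapshot(c); ims.append(s["color"]); print(c,s["fov_y"],s["k1"],-np.array(s["R"]).T@s["t"])
    for n,z in H.items():
        for r in bot.spot_point(c,n)[:1]: print(n,round(r["conf"],2),np.round(r["location"]),np.round(atz(s,r["location"],z),4))
    save(s,c+"0.png")
st=bot.state(); print(st)
E
```

```text
pics
top 43.10908895809063 0.019866449717137896 [0.32773508 0.29797914 0.90920985]
channel_lug 0.87 [393. 210.] [0.5488 0.15   0.0225]
far_lug 0.72 [294. 222.] [0.5142 0.3173 0.0225]
gate_hinge 0.8 [353. 232.] [0.5041 0.2167 0.0315]
gate_knob 0.74 [317. 240.] [0.4816 0.2757 0.048 ]
pocket_0 0.92 [323. 217.] [0.5286 0.2677 0.011 ]
pocket_5 0.92 [323. 217.] [0.5286 0.2677 0.011 ]
tray 0.71 [340. 216.] [0.5354 0.2368 0.    ]
screw_jar 0.91 [361. 163.] [0.6374 0.2073 0.    ]
spare_gear 0.85 [295. 167.] [0.6182 0.3244 0.    ]
screwdriver_yellow 0.65 [324. 283.] [0.417  0.2568 0.    ]
side 52.60052123213467 -0.12054427752708158 [0.49184928 0.96604615 0.60246538]
channel_lug 0.96 [271. 187.] [0.5509 0.1694 0.0225]
far_lug 0.6 [283. 230.] [0.5177 0.3194 0.0225]
gate_hinge 0.71 [288. 208.] [0.5085 0.2574 0.0315]
gate_knob 0.44 [301. 211.] [0.4819 0.2868 0.048 ]
pocket_0 0.95 [268. 209.] [0.5552 0.2375 0.011 ]
pocket_5 0.95 [268. 209.] [0.5552 0.2375 0.011 ]
tray 0.88 [277. 214.] [0.535 0.238 0.   ]
screw_jar 0.71 [231. 203.] [0.6426 0.2024 0.    ]
spare_gear 0.72 [231. 241.] [0.6263 0.3287 0.
[... 186 characters left out ...]
57079323e+00]), 'joint_velocities': array([-5.80478255e-05, -3.08281211e-05, -7.28335746e-04, -8.10382952e-04,
        7.38390774e-04,  2.66162105e-05]), 'tau': array([-5.45231833e-04, -5.39471805e+01,  3.40057039e+01,  1.58183320e-03,
        5.52004462e-05, -7.91831837e-06]), 'position': array([ 0.19375521, -0.56786126,  0.25632064]), 'eef_rot': array([[ 9.46430890e-01,  3.22906439e-01,  4.87031674e-05],
       [ 3.22906441e-01, -9.46430890e-01, -2.41358793e-05],
       [ 3.83005512e-05,  3.85695081e-05, -9.99999999e-01]]), 'force': array([-0.27566094, -0.84325209,  0.50470336]), 'wrist_torque': array([-0.03938986, -0.00781935, -0.00348789]), 'grip_force': 0.0, 'width': 1.0019249901284952}
```

```bash
python3 - <<'E'
import cv2
t=cv2.imread("pics/top0.png");s=cv2.imread("pics/side0.png")
a=cv2.resize(t[130:310,260:440],None,fx=3,fy=3,interpolation=2)
b=cv2.resize(s,(560,420))[120:300,200:286+94-0][:, :]
b=cv2.resize(s[150:260,215:345],None,fx=2,fy=2,interpolation=2)
cv2.imwrite("pics/tcrop.png",a)
E
```

```text
(no output)
```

View pics/tcrop.png

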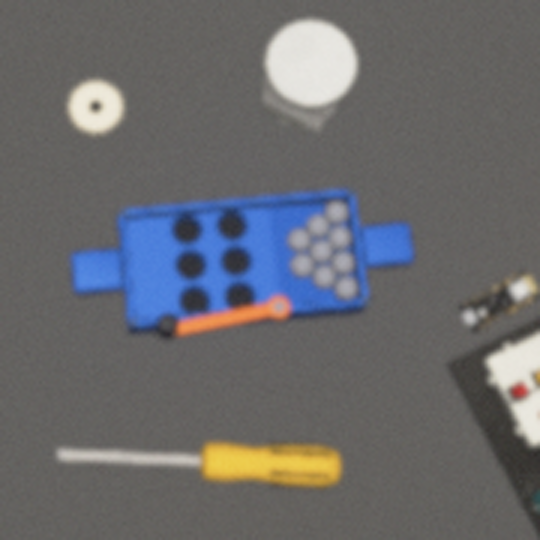

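View pics/side0.png

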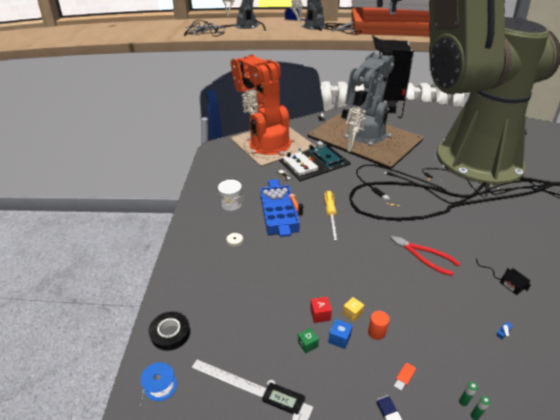

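```bash
cat >> h.py <<'E'
from scipy.optimize import least_squares
OUT=np.array([(-68,-34),(-68,-12),(-97,-12),(-97,12),(-68,12),(-68,34),(68,34),(68,12),(97,12),(97,-12),(68,-12),(68,-34)])/1e3
def place(p,L):
    c,s=np.cos(p[2]),np.sin(p[2]); L=np.atleast_2d(L)
    return np.c_[p[0]+c*L[:,0]-s*L[:,1],p[1]+s*L[:,0]+c*L[:,1],L[:,2]]
def fit(s,p0):
    """fit flat tray pose: blue mask IoU against top outline + base outline"""
    hsv=cv2.cvtColor(s["color"],cv2.COLOR_RGB2HSV)
    m=((hsv[...,0]>100)&(hsv[...,0]<125)&(hsv[...,1]>120)).astype(np.uint8)
    g=np.zeros_like(m); c=proj(s,[p0[0],p0[1],0]).astype(int); g[c[1]-50:c[1]+50,c[0]-75:c[0]+75]=1
    m=cv2.morphologyEx(m*g,cv2.MORPH_CLOSE,np.ones((9,9)))
    M=cv2.resize(m.astype(np.float32),None,fx=4,fy=4,interpolation=1)
    def cost(p):
        r=np.zeros(M.shape,np.float32)
        for z in (.0275,.02):
            P=np.array([proj(s,X) for X in place(p,np.c_[OUT,np.full(12,z)])])
            cv2.fillPoly(r,[np.round((P*4+1.5)*8).astype(np.int32)],1.,shift=3)
        return np.abs(r-M).sum()
    from scipy.optimize import minimize
    r=minimize(cost,p0,method="Nelder-Mead",options=dict(initial_simplex=np.array(p0)+np.array([[0,0,0],[.006,0,0],[0,.006,0],[0,0,.06]]),xatol=1e-5))
    return r.x,r.fun/16,m.sum()
E
python3 - <<'E'
from h import *
s=bot.snapshot("top"); p,f,n=fit(s,[.534,.236,1.74]); print(p,f,n,np.degrees(p[2]))
s2=bot.snapshot("side"); q,f,n=fit(s2,p); print("side",q,f,n)
for nm,L in dict(ch=(-.086,0,.0225),far=(.086,0,.0225),hinge=(-.016,.032,.0315),knob0=(.048,.032,.048)).items(): print(nm,place(p,L),proj(s,place(p,L)[0]))
for c in [(270,150),(290,125),(300,172),(345,155)]: print(c,atz(s2,c,0))
E
```

```text
[0.53171404 0.23924569 1.7473097 ] 787.015625 3024 100.11347157001192
side [0.53101063 0.24087059 1.75323467] 316.3671875 1490
ch [[0.54681549 0.15458197 0.0225    ]] [390.03703508 211.29228222]
far [[0.5166126  0.32390942 0.0225    ]] [289.85301799 219.97360335]
hinge [[0.50302083 0.21787516 0.0315    ]] [351.98666097 232.17185697]
knob0 [[0.49178255 0.28088072 0.048     ]] [314.36809721 233.66099899]
(270, 150) [ 0.56539535 -0.03378846  0.        ]
(290, 125) [ 0.51350397 -0.17964262  0.        ]
(300, 172) [0.48340559 0.07224429 0.        ]
(345, 155) [ 0.36292852 -0.01162513  0.        ]
```

View pics/top0.png

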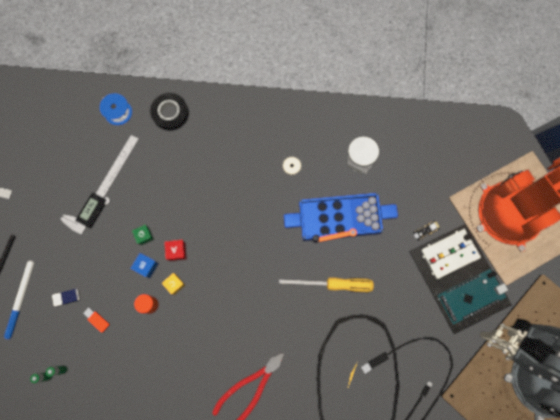

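Request:
jog_arm(
  commands=[
    [[0.025, -0.025, -0.035, -0.14], [0.059, -0.059, -0.07, -0.28], [0.093, -0.093, -0.094, -0.42], [0.127, -0.127, -0.094, -0.56], [0.161, -0.161, -0.094, -0.7], [0.195, -0.195, -0.094, -0.84], [0.229, -0.229, -0.094, -0.98], [0.263, -0.263, -0.094, -1.12], [0.297, -0.297, -0.094, -1.27], [0.331, -0.331, -0.094, -1.42]],
  ],
  hand=0.55,
)

```text
t: 2.2
position: [0.4006, -0.1458, 0.3507]
eef_rot: [[-0.183, 0.983, 0.001], [0.983, 0.183, -0.0], [-0.001, 0.001, -1.0]]
force: [0.1, 0.3, 0.7]
width: 0.55
grip_force: 0.0
```

```bash
cat >> h.py <<'E'
def go(*G):
    st=bot.state(); R=np.array(st["eef_rot"]); print("t",st["t"],"pos",np.round(st["position"],4),"yang",np.round(np.arctan2(R[1,1],R[0,1]),4),"w",round(st["width"],3),"F",np.round(st["force"],1))
    for g in G: print(np.round(R.T@(np.array(g)-st["position"]),4))
E
python3 -c "
from h import *
go((.5467,.1544,.35),(.5467,.1544,.032))"
```

```text
t 2.2 pos [ 0.4006 -0.1458  0.3507] yang 0.184 w 0.55 F [0.1 0.3 0.7]
[0.2684 0.1985 0.0007]
[0.2685 0.1982 0.3187]
```

Request:
jog_arm(
  commands=[
    [[0.038, 0.028, 0, 0], [0.077, 0.057, 0, 0], [0.115, 0.085, 0, 0], [0.153, 0.113, 0, 0], [0.192, 0.142, 0.0, 0], [0.23, 0.17, 0.03, 0], [0.2685, 0.1985, 0.07, 0], [0.2685, 0.1985, 0.12, 0], [0.2685, 0.1985, 0.17, 0], [0.2685, 0.1985, 0.2, 0]],
  ],
)

```text
t: 3.2
position: [0.5474, 0.1524, 0.1478]
eef_rot: [[-0.178, 0.984, -0.001], [0.984, 0.178, -0.0], [-0.0, -0.001, -1.0]]
force: [0.7, -0.9, -0.8]
width: 0.549
grip_force: 0.0
```

```bash
python3 -c "
from h import *
go((.5467,.1544,.032))
s=bot.snapshot('side');save(s,'s1.png',(200,140,340,260),4)
t=bot.snapshot('top');save(t,'t1.png',(260,150,440,270),4)"
```

```text
t 3.2 pos [0.5474 0.1524 0.1478] yang 0.1794 w 0.549 F [ 0.7 -0.9 -0.8]
[ 0.0021 -0.0002  0.1158]
```

View pics/t1.png

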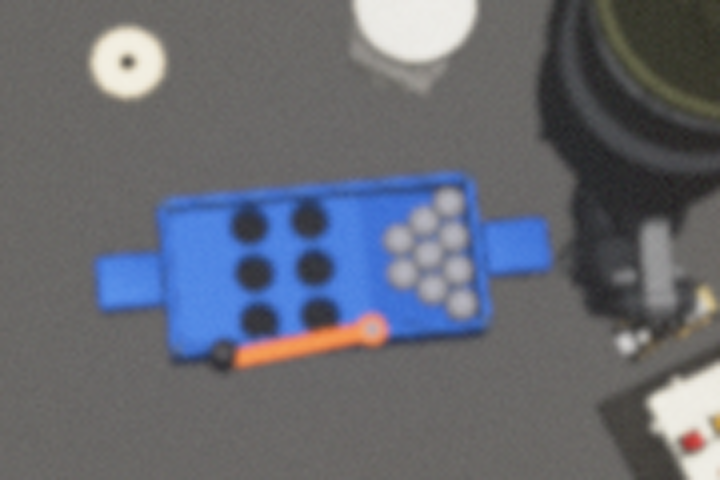

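Request:
jog_arm(
  commands=[
    [[0.002, 0, 0.04, 0], [0.002, 0, 0.08, 0], [0.002, 0, 0.105, 0], [0.002, 0, 0.116, 0], [0.002, 0, 0.116, 0], [0.002, 0, 0.116, 0]],
  ],
)

```text
t: 3.9
position: [0.5493, 0.1541, 0.0364]
eef_rot: [[-0.177, 0.984, 0.003], [0.984, 0.177, 0.001], [0.0, 0.003, -1.0]]
force: [0.3, -0.1, 0.1]
width: 0.551
grip_force: 0.0
```

Request:
jog_arm(
  commands=[
    [[0, 0, 0, 0], [0, 0, 0, 0], [0, 0, 0, 0], [0, 0, 0, 0]],
  ],
  hand=0.2,
)

```text
t: 4.3
position: [0.5488, 0.154, 0.0364]
eef_rot: [[-0.177, 0.984, 0.003], [0.984, 0.177, 0.001], [0.0, 0.003, -1.0]]
force: [-3.1, -0.9, 8.8]
width: 0.265
grip_force: 58.4
```

```bash
python3 -c "
from h import *
go()
s=bot.snapshot('side');save(s,'s2.png',(200,130,340,250),5)"
```

```text
t 4.3 pos [0.5488 0.154  0.0364] yang 0.1782 w 0.265 F [-3.1 -0.9  8.8]
```

View pics/s2.png

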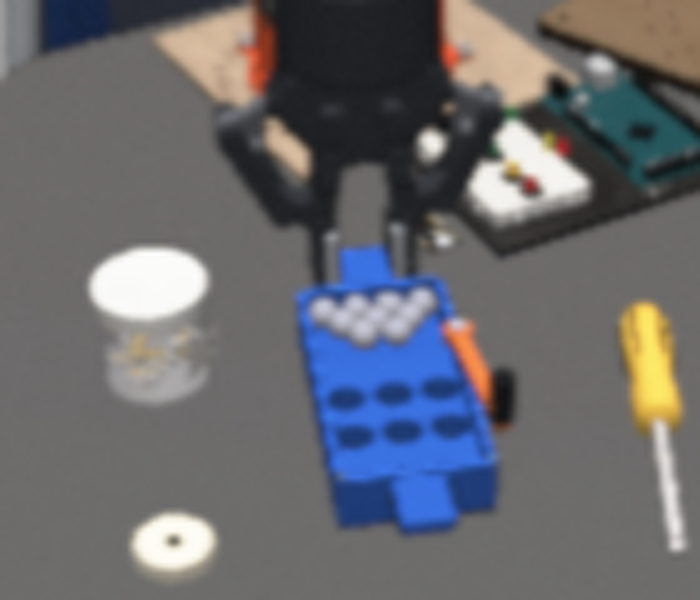

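Request:
jog_arm(
  commands=[
    [[0, 0, -0.002, 0], [0.0005, 0, -0.004, 0], [0.001, 0, -0.006, 0], [0.0014, 0, -0.008, 0], [0.002, 0, -0.0105, 0], [0.0025, 0, -0.0133, 0], [0.0025, 0, -0.0133, 0]],
  ],
)

```text
t: 5.05
position: [0.5474, 0.1562, 0.0479]
eef_rot: [[-0.177, 0.984, 0.0], [0.984, 0.177, 0.0], [0.0, 0.0, -1.0]]
force: [-0.4, 0.3, -4.0]
width: 0.263
grip_force: 58.9
```

```bash
cat >> h.py <<'E'
def tiltfit(s,p,side,th0=0.1):
    """angle th (about pivot edge x=side*.068, other end raised) from the spotted points is crude; return overlay projections"""
    pass
E
python3 -c "
from h import *
go()
s=bot.snapshot('side');save(s,'s3.png',(200,130,340,250),5)
for n in ('channel_lug','far_lug','gate_hinge','gate_knob'):
  r=bot.spot_point('side',n)[:1]; print(n,[np.round(x['location'],1) for x in r])
p=[.5313,.24,1.749]
for th in (0,5):
  a=np.radians(th)
  for L in [(-.084,0,.0225),(.084,0,.0225),(-.016,.032,.0315),(-.068,-.034,.0275),(.068,-.034,.0275)]:
    L=np.array(L); x=L[0]-.068; q=(.068+x*np.cos(a)+L[2]*np.sin(a),L[1],-x*np.sin(a)+L[2]*np.cos(a)); print(th,proj(s,place(p,q)[0]).round(1))
"
```

```text
t 5.05 pos [0.5474 0.1562 0.0479] yang 0.178 w 0.263 F [-0.4  0.3 -4. ]
channel_lug [array([269.9, 182.4])]
far_lug [array([284.3, 229.7])]
gate_hinge [array([293.8, 196.4])]
gate_knob [array([302.3, 208.8])]
0 [273.3 184.1]
0 [283.8 231.6]
0 [291.5 197.1]
0 [259.5 187.7]
0 [266.2 226.3]
5 [273.3 180.1]
5 [283.9 232.8]
5 [291.7 195.4]
5 [259.4 184.3]
5 [266.4 227.1]
```

View pics/s3.png

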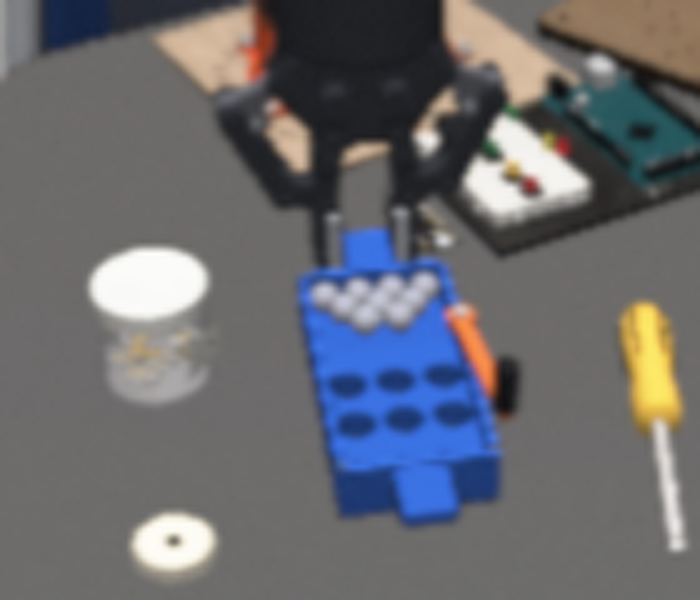

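Request:
jog_arm(
  commands=[
    [[0, 0, 0, 0], [0, 0, 0, 0], [0, 0, 0, 0]],
  ],
  hand=0.263,
)

```text
t: 5.6
position: [0.5471, 0.1561, 0.0475]
eef_rot: [[-0.177, 0.984, -0.0], [0.984, 0.177, 0.0], [0.0, -0.0, -1.0]]
force: [-0.9, 1.0, -4.4]
width: 0.265
grip_force: 51.3
```

Request:
jog_arm(
  commands=[
    [[0, 0, 0, 0], [0, 0, 0, 0], [0, 0, 0, 0]],
  ],
  hand=0.27,
)

```text
t: 5.9
position: [0.5472, 0.1562, 0.0477]
eef_rot: [[-0.177, 0.984, 0.0], [0.984, 0.177, 0.0], [0.0, 0.0, -1.0]]
force: [-0.2, -0.0, -3.3]
width: 0.273
grip_force: 31.5
```

Request:
jog_arm(
  commands=[
    [[0, 0, 0, 0], [0, 0, 0, 0], [0, 0, 0, 0]],
  ],
  hand=0.275,
)

```text
t: 6.2
position: [0.5472, 0.1562, 0.0477]
eef_rot: [[-0.177, 0.984, 0.0], [0.984, 0.177, 0.0], [0.0, 0.0, -1.0]]
force: [-0.0, -0.2, -3.5]
width: 0.277
grip_force: 17.2
```

```bash
python3 -c "
from h import *
go()
s=bot.snapshot('side');save(s,'s4.png',(200,130,340,250),5)
cv2.imwrite('pics/d.png',s['color'][:,:,::-1])
a=cv2.imread('pics/s3.png');b=cv2.imread('pics/s4.png')
# blue-mask row extents along the wall columns as a tilt measure
for im in (cv2.imread('pics/s2.png'),a,b):
  h=cv2.cvtColor(im,cv2.COLOR_BGR2HSV); m=(h[...,0]>100)&(h[...,0]<125)&(h[...,1]>120)
  print([ (np.flatnonzero(m[:,c]).min(),np.flatnonzero(m[:,c]).max()) for c in (345,365,425,440)])
"
```

```text
t 6.2 pos [0.5472 0.1562 0.0477] yang 0.178 w 0.277 F [-0.  -0.2 -3.5]
[(np.int64(249), np.int64(525)), (np.int64(248), np.int64(523)), (np.int64(277), np.int64(531)), (np.int64(280), np.int64(529))]
[(np.int64(233), np.int64(514)), (np.int64(230), np.int64(512)), (np.int64(259), np.int64(522)), (np.int64(263), np.int64(521))]
[(np.int64(232), np.int64(524)), (np.int64(229), np.int64(522)), (np.int64(262), np.int64(537)), (np.int64(265), np.int64(535))]
```

Request:
jog_arm(
  commands=[
    [[0.0007, 0, -0.0026, 0], [0.0014, 0, -0.0052, 0], [0.0021, 0, -0.0078, 0], [0.0029, 0, -0.0103, 0], [0.0037, 0, -0.0129, 0], [0.0041, 0, -0.0142, 0], [0.0046, 0, -0.0154, 0], [0.005, 0, -0.0167, 0], [0.0055, 0, -0.018, 0], [0.0055, 0, -0.018, 0]],
  ],
)

```text
t: 7.25
position: [0.5462, 0.1616, 0.0657]
eef_rot: [[-0.177, 0.984, 0.0], [0.984, 0.177, 0.0], [0.0, 0.0, -1.0]]
force: [0.6, 0.3, -3.7]
width: 0.275
grip_force: 17.1
```

```bash
python3 -c "
from h import *
go()
s=bot.snapshot('side');save(s,'s5.png',(200,130,340,250),5)
b=cv2.imread('pics/s5.png')
h=cv2.cvtColor(b,cv2.COLOR_BGR2HSV); m=(h[...,0]>100)&(h[...,0]<125)&(h[...,1]>120)
print([ (np.flatnonzero(m[:,c]).min(),np.flatnonzero(m[:,c]).max()) for c in (345,365,425,440)])
"
```

```text
t 7.25 pos [0.5462 0.1616 0.0657] yang 0.1781 w 0.275 F [ 0.6  0.3 -3.7]
[(np.int64(205), np.int64(523)), (np.int64(203), np.int64(521)), (np.int64(238), np.int64(546)), (np.int64(245), np.int64(545))]
```

View pics/s5.png

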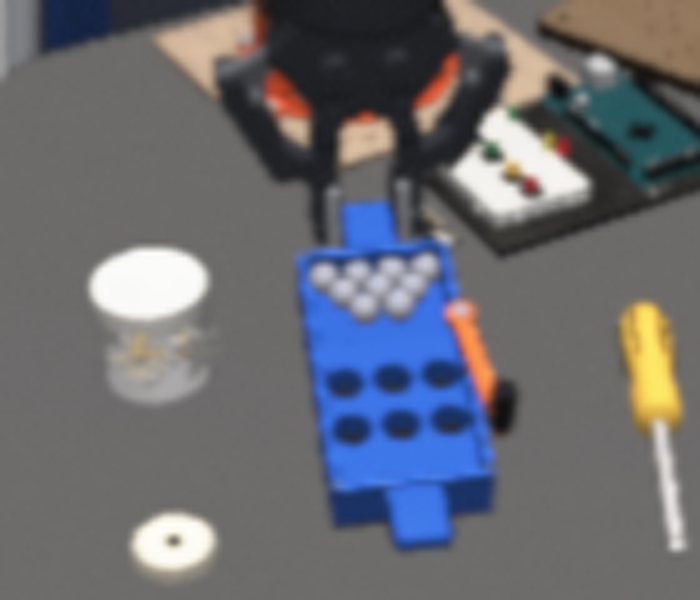

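Request:
jog_arm(
  commands=[
    [[0.0003, 0, -0.0008, 0], [0.0006, 0, -0.0015, 0], [0.0009, 0, -0.0023, 0], [0.0012, 0, -0.003, 0], [0.0015, 0, -0.0038, 0], [0.0018, 0, -0.0045, 0], [0.0021, 0, -0.0053, 0], [0.0024, 0, -0.006, 0], [0.0027, 0, -0.0068, 0], [0.003, 0, -0.0075, 0]],
  ],
)

```text
t: 8.3
position: [0.5457, 0.1645, 0.0732]
eef_rot: [[-0.177, 0.984, 0.0], [0.984, 0.177, 0.0], [0.0, 0.0, -1.0]]
force: [-0.1, 0.8, -4.0]
width: 0.276
grip_force: 17.0
```

Request:
jog_arm(
  commands=[
    [[0.0003, 0, -0.0008, 0], [0.0006, 0, -0.0015, 0], [0.001, 0, -0.0023, 0], [0.0013, 0, -0.003, 0], [0.0016, 0, -0.0038, 0], [0.002, 0, -0.0045, 0], [0.0023, 0, -0.0053, 0], [0.0026, 0, -0.006, 0], [0.003, 0, -0.0068, 0], [0.0033, 0, -0.0075, 0]],
  ],
)

```text
t: 9.3
position: [0.5451, 0.1678, 0.0807]
eef_rot: [[-0.177, 0.984, -0.0], [0.984, 0.177, 0.0], [0.0, -0.0, -1.0]]
force: [-0.1, 0.2, -3.3]
width: 0.28
grip_force: 17.0
```

```bash
cat >> h.py <<'E'
def balls(cam,s):
    r=bot.look_for(cam,"ball_0"); return np.array([[ (x["box"][0]+x["box"][2])/2,(x["box"][1]+x["box"][3])/2,x["conf"]] for x in r]).round(1)
E
python3 -c "
from h import *
go()
s=bot.snapshot('side');save(s,'s6.png',(200,130,340,250),5)
print(balls('side',s))
"
```

```text
t 9.3 pos [0.5451 0.1678 0.0807] yang 0.178 w 0.28 F [-0.1  0.2 -3.3]
[]
```

View pics/s6.png

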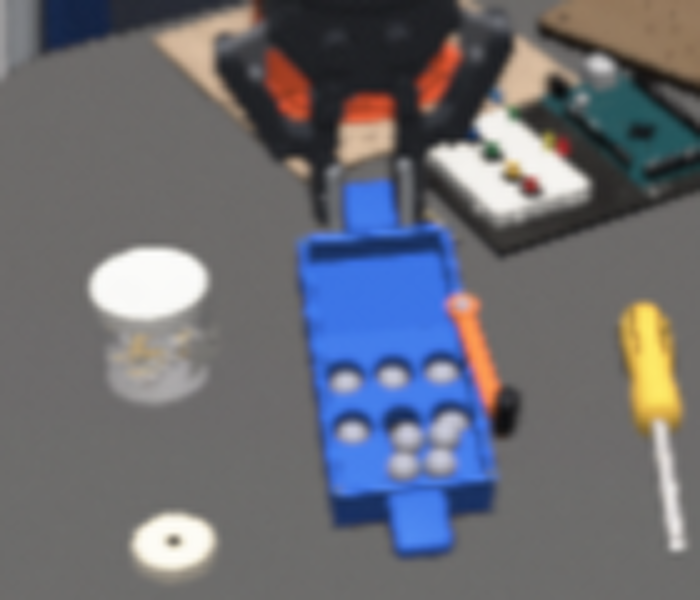

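Request:
jog_arm(
  commands=[
    [[-0.0015, 0, 0.0025, 0], [-0.003, 0, 0.005, 0], [-0.0042, 0, 0.0075, 0], [-0.0052, 0, 0.01, 0], [-0.0062, 0, 0.0125, 0], [-0.0072, 0, 0.015, 0], [-0.008, 0, 0.0175, 0], [-0.0088, 0, 0.02, 0], [-0.0096, 0, 0.0225, 0], [-0.0103, 0, 0.025, 0]],
  ],
)

```text
t: 10.4
position: [0.547, 0.1572, 0.0554]
eef_rot: [[-0.177, 0.984, 0.0], [0.984, 0.177, -0.001], [-0.001, 0.0, -1.0]]
force: [1.5, -0.3, -0.2]
width: 0.279
grip_force: 17.1
```

Request:
jog_arm(
  commands=[
    [[-0.0007, 0, 0.0025, 0], [-0.0014, 0, 0.005, 0], [-0.002, 0, 0.0077, 0], [-0.0025, 0, 0.0105, 0], [-0.003, 0, 0.0135, 0], [-0.0034, 0, 0.0165, 0], [-0.0037, 0, 0.019, 0], [-0.0037, 0, 0.019, 0]],
  ],
)

```text
t: 11.2
position: [0.5476, 0.1538, 0.0369]
eef_rot: [[-0.177, 0.984, 0.0], [0.984, 0.177, -0.0], [-0.0, 0.0, -1.0]]
force: [-1.6, -4.1, 3.8]
width: 0.275
grip_force: 17.4
```

Request:
jog_arm(
  commands=[
    [[0, 0, 0, 0], [0, 0, 0, 0], [0, 0, 0, 0], [0, 0, -0.03, 0], [0, 0, -0.07, 0], [0, 0, -0.11, 0], [0, 0, -0.11, 0]],
  ],
  hand=0.5,
)

```text
t: 11.9
position: [0.5512, 0.1553, 0.1524]
eef_rot: [[-0.177, 0.984, 0.009], [0.984, 0.177, 0.003], [0.001, 0.009, -1.0]]
force: [0.9, 0.9, -0.2]
width: 0.503
grip_force: 0.0
```

```bash
python3 -c "
from h import *
t=bot.snapshot('top'); s=bot.snapshot('side')
save(t,'t7.png',(270,170,410,260),5); save(s,'s7.png',(240,160,320,240),5)
for n,c in (('top',t),('side',s)):
  p,f,k=fit(c,[.5313,.24,1.749]); print(n,p,f,k)
go(place(p,(.087,0,.12))[0],place(p,(.087,0,.032))[0])
"
```

```text
top [0.53298521 0.23962472 1.74257498] 369.16015625 3422
side [0.53286767 0.24077531 1.74300873] 186.5546875 1597
t 12.0 pos [0.5484 0.1544 0.1477] yang 0.1782 w 0.497 F [-0.4 -0.6 -0.4]
[0.1748 0.0005 0.0278]
[0.1747 0.0002 0.1158]
```

View pics/t7.png

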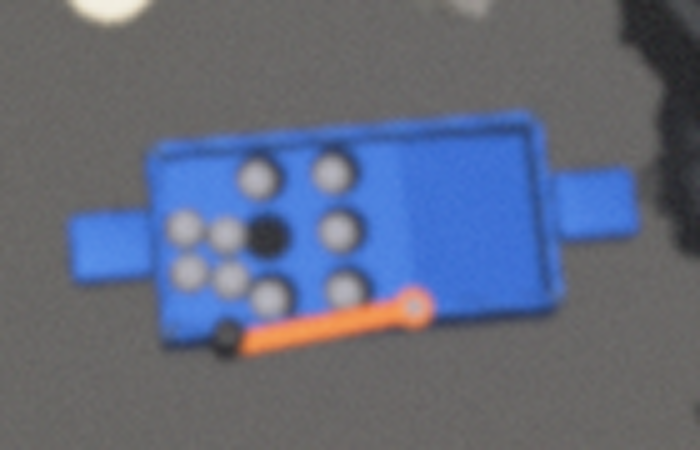

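Request:
jog_arm(
  commands=[
    [[0.045, 0, 0, 0], [0.09, 0, 0, 0], [0.135, 0, 0, 0], [0.16, 0, 0, 0], [0.175, 0, 0, 0], [0.176, 0, 0.045, 0], [0.176, 0, 0.085, 0], [0.176, 0, 0.105, 0], [0.176, 0, 0.112, 0], [0.176, 0, 0.112, 0]],
  ],
)

```text
t: 13.0
position: [0.5154, 0.326, 0.033]
eef_rot: [[-0.176, 0.984, -0.003], [0.984, 0.176, -0.002], [-0.001, -0.003, -1.0]]
force: [0.8, 0.8, -0.4]
width: 0.496
grip_force: 0.0
```

Request:
jog_arm(
  commands=[
    [[0, 0, 0, 0], [0, 0, 0, 0], [0, 0, 0, 0], [0, 0, 0, 0]],
  ],
  hand=0.268,
)

```text
t: 13.4
position: [0.5173, 0.3275, 0.0359]
eef_rot: [[-0.177, 0.984, 0.002], [0.984, 0.177, 0.001], [0.0, 0.002, -1.0]]
force: [-0.9, -1.3, 5.0]
width: 0.276
grip_force: 23.8
```

Request:
jog_arm(
  commands=[
    [[0, 0, 0, 0], [0, 0, -0.001, 0], [-0.0003, 0, -0.0025, 0], [-0.0006, 0, -0.004, 0], [-0.0009, 0, -0.0055, 0], [-0.0012, 0, -0.007, 0], [-0.0015, 0, -0.0085, 0], [-0.0018, 0, -0.01, 0], [-0.0022, 0, -0.0118, 0], [-0.0026, 0, -0.0136, 0]],
  ],
  hand=0.274,
)

```text
t: 14.4
position: [0.5167, 0.3244, 0.0483]
eef_rot: [[-0.177, 0.984, -0.0], [0.984, 0.177, -0.0], [-0.0, -0.0, -1.0]]
force: [-0.7, 0.8, -3.1]
width: 0.279
grip_force: 19.0
```

```bash
cat >> h.py <<'E'
def tilt(s,p,end):
    """fit (tilt, x, y) with end=-1: channel end raised, +1: far end raised, by outline overlap in this picture"""
    hsv=cv2.cvtColor(s["color"],cv2.COLOR_RGB2HSV)
    m=((hsv[...,0]>100)&(hsv[...,0]<125)&(hsv[...,1]>120)).astype(np.uint8)
    g=np.zeros_like(m); c=proj(s,[p[0],p[1],0.02]).astype(int); g[c[1]-50:c[1]+50,c[0]-75:c[0]+75]=1
    M=cv2.resize(cv2.morphologyEx(m*g,cv2.MORPH_CLOSE,np.ones((9,9))).astype(np.float32),None,fx=4,fy=4)
    def pts(v,L):
        a=v[0]*end; x=L[:,0]+end*.068
        return place([v[1],v[2],p[2]],np.c_[-end*.068+x*np.cos(a)-L[:,2]*np.sin(a),L[:,1],x*np.sin(a)+L[:,2]*np.cos(a)+v[3]])
    B=np.array([(-68,-34),(-68,34),(68,34),(68,-34)])/1e3
    def cost(v):
        r=np.zeros(M.shape,np.float32)
        for O,z in ((OUT,.0275),(OUT[[1,2,3,4]],.0175),(OUT[[7,8,9,10]],.0175),(B,.004)):
            P=np.array([proj(s,X) for X in pts(v,np.c_[O,np.full(len(O),z)])])
            P=cv2.convexHull(np.float32(P))[:,0] if len(O)==4 else P
            cv2.fillPoly(r,[np.round((P*4+1.5)*8).astype(np.int32)],1.,shift=3)
        return np.abs(r-M).sum()
    from scipy.optimize import minimize
    v0=np.array([.1,p[0],p[1],0.]); r=minimize(cost,v0,method="Nelder-Mead",options=dict(initial_simplex=v0+np.array([[0,0,0,0],[.1,0,0,0],[0,.005,0,0],[0,0,.005,0],[0,0,0,.005]])))
    return np.degrees(r.x[0]).round(1),r.x[1:].round(4),r.fun/16
E
python3 -c "
from h import *
go()
s=bot.snapshot('side');save(s,'s8.png',(200,130,340,250),5)
print(tilt(s,[.533,.240,1.743],1))
for n in ('channel_lug','far_lug'): print(bot.spot_point('side',n)[:1])
"
```

```text
t 14.4 pos [0.5167 0.3244 0.0483] yang 0.1779 w 0.279 F [-0.7  0.8 -3.1]
(np.float64(30.9), array([ 0.5234,  0.2689, -0.0511]), np.float64(382.822265625))
[]
[]
```

Request:
jog_arm(
  commands=[
    [[-0.0004, 0, -0.0013, 0], [-0.0008, 0, -0.0026, 0], [-0.0011, 0, -0.004, 0], [-0.0015, 0, -0.0053, 0], [-0.0019, 0, -0.0066, 0], [-0.0023, 0, -0.0079, 0], [-0.0027, 0, -0.0092, 0], [-0.003, 0, -0.0105, 0], [-0.0034, 0, -0.0118, 0], [-0.0038, 0, -0.0131, 0]],
  ],
)

```text
t: 15.55
position: [0.5175, 0.3207, 0.0614]
eef_rot: [[-0.177, 0.984, -0.0], [0.984, 0.177, -0.0], [-0.0, -0.0, -1.0]]
force: [-0.4, -0.2, -3.5]
width: 0.274
grip_force: 19.0
```

```bash
python3 -c "
from h import *
go()
s=bot.snapshot('top');save(s,'t9.png',(270,170,410,260),5)
print(balls('top',s))
"; python3 - <<'E'
import cv2,numpy as np
for n in ('t7','t9'):
    b=cv2.imread(f'pics/{n}.png'); h=cv2.cvtColor(b,cv2.COLOR_BGR2HSV)
    m=((h[...,0]>100)&(h[...,0]<125)&(h[...,1]>120)); m[:, :420]=0
    ys,xs=np.nonzero(m); print(n,xs.max(),[ (np.flatnonzero(m[:,c]).min(),np.flatnonzero(m[:,c]).max()) for c in (460,500,600)], np.flatnonzero(m[200]).max())
    g=((h[...,1]<90)&(h[...,2]>130)).astype(np.uint8); k,l,st,c=cv2.connectedComponentsWithStats(g); print([(c[i].round().astype(int).tolist(),int(st[i,4])) for i in range(1,k) if st[i,4]>150])
E
```

```text
t 15.55 pos [0.5175 0.3207 0.0614] yang 0.1779 w 0.274 F [-0.4 -0.2 -3.5]
[]
t7 637 [(np.int64(118), np.int64(320)), (np.int64(114), np.int64(316)), (np.int64(170), np.int64(238))] 635
[([109, 10], 1713), ([472, 6], 410), ([356, 122], 199), ([192, 137], 203), ([330, 175], 1059), ([255, 180], 1074), ([258, 274], 8709), ([336, 232], 1123)]Traceback (most recent call last):
  File "<stdin>", line 5, in <module>
    return umr_maximum(a, axis, None, out, keepdims, initial, where)
ValueError: zero-size array to reduction operation maximum which has no identity
```

```bash
python3 - <<'E'
from h import *
s=bot.snapshot('side'); save(s,'s9.png',(200,130,340,250),5)
a=s["color"][160:240,240:320,::-1]; b=cv2.resize(cv2.imread('pics/s7.png'),(80,80),interpolation=cv2.INTER_AREA)
def row(im):
    h=cv2.cvtColor(np.ascontiguousarray(im),cv2.COLOR_BGR2HSV); m=((h[...,0]>100)&(h[...,0]<125)&(h[...,1]>120))
    for r in range(14,80,3): print(r+160,''.join('#' if v else '.' for v in m[r]))
row(b);print();row(a)
E
```

```text
174 ................................................................................
177 ................................................................................
180 ............................##########..........................................
183 ............................###########.........................................
186 ............................#####################...............................
189 ....................##############################..............................
192 ....................###############################.............................
195 ....................############################................................
198 .....................############################...............................
201 .....................##############################.............................
204 ......................##############################............................
207 ......................########################.....##...........................
210 .......................###......####.....######..######.....................
[... 1940 characters left out ...]
....................
216 ........................########......############......##......................
219 .........................#######......############......##......................
222 ..........................######......############......##......................
225 ..........................######................................................
228 ................................................................................
231 ................................................................................
234 ................................................................................
237 ................................................................................
```

```bash
python3 - <<'E'
import cv2,numpy as np
im=cv2.resize(cv2.imread('pics/s9.png'),(140,120),interpolation=cv2.INTER_AREA)
b=cv2.resize(cv2.imread('pics/s7.png'),(80,80),interpolation=cv2.INTER_AREA)
def pr(im,x0,y0,full):
    h=cv2.cvtColor(im,cv2.COLOR_BGR2HSV)
    for r in range(176,204):
        print(r,''.join('#' if 100<p[0]<125 and p[1]>120 else ('D' if p[2]<50 else ('o' if p[2]>110 else '.')) for p in h[r-y0,250-x0:320-x0]))
pr(im,200,130,0); print(); pr(b,240,160,0)
E
```

```text
176 ...oo....o...DDDDDDDDDDDDDDDDDDDDDDDDDDDDDDDDDDDDDDDDD......DDD.......
177 ...ooo.......DDDDDDDDDDDDDDDDDDDDDDDDDDDDDDDDDDDDDDDDD....DD..........
178 ....oo.oo....DDDDDDDDDDDDDDDDDDDDDDDDDDDDDDDDDDDDDDDDD.DD.............
179 ...oo.o.....DDDDDDDDDDDDDDDDDDDDDDDDDDDDDDDDDDDDDDDDDDD.............o.
180 o....o.o....DDDDDDDDDDDDDDDDDDDDDDDDDDDDDDDDDDDDDDDDDD....o.........o.
181 ...o........DDDD.DDDDDDDDDDDDDDDDDDDDDDDDDDDDDDDDDDDDDD...oo........o.
182 .oo.o.......DDDDDDDDDDDDDDDDDDDDDDDDDDDDDDDDDDDDDDDDDDD.......ooo...o.
183 o.....o.o....DDDDDDDDDDDDDDDDDDDDDDDDDDDDDDDDDDDDDDDDDDD......oooo....
184 ......oooo...DDDDDDDDDDDDDDDDDDDDDDDDDDDDDDDDDDDDDDDDDD...............
185 .....ooooo...DDDDDDDDDDDDDDDDDDDDDDDDDDD...DDDDDDDDDDDD...............
186 .....oooo...DDDDDDDDDDDDDD..DDDDDDDDDDD.....DDDDDDDDD.................
187 ....ooo.....DDDDDDDDDDDD.....DDDDDDDDDD.....DDDDDDDD.............D....
188 ooooo.......DDDDDDDDDDDD......DDDDDDDDDDDDDDDDDDDDD...........DDDDD...
189 ooo...........DDDDDDDDDDD...DDDDDDDDDDDDDDDDDDDDDDD..........DDDDDD...
190 ...........####DDDDDDDDDDDDDDDDDDDDDDDDDDDDDDD
[... 2400 characters left out ...]
o........................
195 .........o############################oooooooo........................
196 ..........############################oooooooo........................
197 ..........############################oooooooo........................
198 ..........o############################oooooooo.......................
199 ..........o############################oooooooo.......................
200 ..........o#############################ooooooo.......................
201 ...........##############################ooooooo......................
202 ...........##############################ooooooo......................
203 ...........###############################oooooo......................
```

View pics/s9.png

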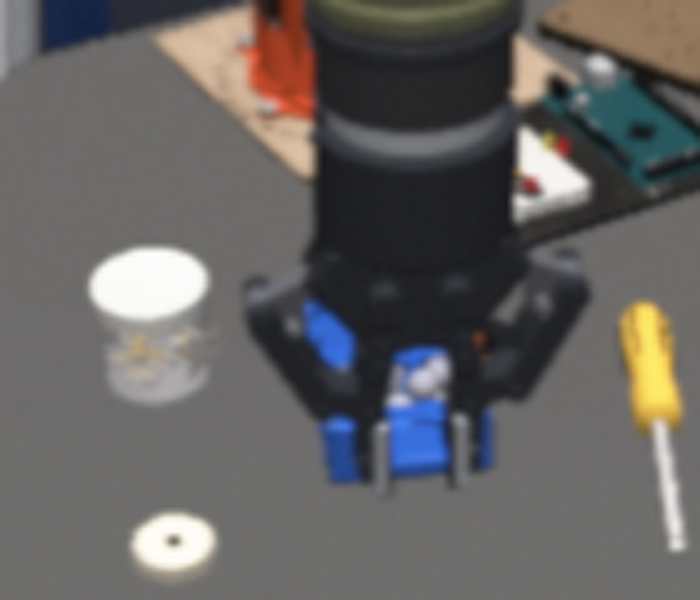

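Request:
jog_arm(
  commands=[
    [[0, 0, 0, 0], [0, 0, 0, 0], [-0.0004, 0, -0.0013, 0], [-0.0009, 0, -0.0026, 0], [-0.0013, 0, -0.0039, 0], [-0.0018, 0, -0.0052, 0], [-0.0023, 0, -0.0065, 0], [-0.0028, 0, -0.0078, 0], [-0.0033, 0, -0.0091, 0], [-0.0038, 0, -0.0104, 0]],
  ],
  hand=0.276,
)

```text
t: 16.7
position: [0.5182, 0.3171, 0.0718]
eef_rot: [[-0.177, 0.984, -0.0], [0.984, 0.177, 0.0], [0.0, -0.0, -1.0]]
force: [-0.4, -1.9, -3.7]
width: 0.28
grip_force: 13.6
```

Request:
jog_arm(
  commands=[
    [[-0.0005, 0, -0.0013, 0], [-0.001, 0, -0.0025, 0], [-0.0015, 0, -0.0038, 0], [-0.0021, 0, -0.005, 0], [-0.0026, 0, -0.0063, 0], [-0.0032, 0, -0.0075, 0], [-0.0038, 0, -0.0087, 0], [-0.0045, 0, -0.01, 0], [-0.0051, 0, -0.0112, 0], [-0.0057, 0, -0.0125, 0]],
  ],
)

```text
t: 17.7
position: [0.5192, 0.3115, 0.0843]
eef_rot: [[-0.177, 0.984, 0.0], [0.984, 0.177, 0.0], [0.0, 0.0, -1.0]]
force: [-0.9, 0.4, -3.1]
width: 0.273
grip_force: 13.6
```

Request:
jog_arm(
  commands=[
    [[-0.0006, 0, -0.0012, 0], [-0.0013, 0, -0.0024, 0], [-0.0019, 0, -0.0036, 0], [-0.0026, 0, -0.0048, 0], [-0.0033, 0, -0.006, 0], [-0.004, 0, -0.0072, 0], [-0.0047, 0, -0.0084, 0], [-0.0054, 0, -0.0096, 0], [-0.0061, 0, -0.0108, 0], [-0.0069, 0, -0.0119, 0]],
  ],
)

```text
t: 18.7
position: [0.5205, 0.3048, 0.0962]
eef_rot: [[-0.177, 0.984, 0.0], [0.984, 0.177, 0.0], [0.0, 0.0, -1.0]]
force: [-0.8, 0.7, -2.8]
width: 0.277
grip_force: 13.7
```

```bash
python3 - <<'E'
from h import *
go()
s=bot.snapshot('side'); save(s,'s10.png',(200,130,340,250),5)
im=np.ascontiguousarray(s["color"][:,:,::-1]); h=cv2.cvtColor(im,cv2.COLOR_BGR2HSV)
for r in range(180,232):
    print(r,''.join('#' if 100<p[0]<125 and p[1]>120 else ('D' if p[2]<50 else ('o' if p[2]>110 and p[1]<90 else '.')) for p in h[r,245:320]))
print(bot.spot_point('side','far_lug')[:1])
E
```

```text
t 18.7 pos [0.5205 0.3048 0.0962] yang 0.178 w 0.277 F [-0.8  0.7 -2.8]
180 .......DDDDDDDDD..........DDDDDDD..........DDDDDDDD......DDDDDDDD..........
181 ........DDDDDDDDD........DDDDDDD............DDDDDDDD......DDDDDD...........
182 .........DDDDDDDD........DDDDDD.....oooooo..DDDDDD.......DDDDDD............
183 .........DDDDDDDDD.......DDDDDD.#......####.DDDDDD.......DDDDDD............
184 ..........DDDDDDD.......DDDDDDD####..######.DDDDDD......DDDDDD.............
185 ...........DDDDDD........DDDDDD##.ooo.#####.DDDDDD.....DDDDDDD.........o...
186 ......o....DDDDDDD.......DDDDD..oooooo####..DDDDDD..DDDDDDDDD.......o..oo..
187 .......o....DDDDDDD......DDDDD..oooooo.####.DDDDDDDDDDDDDDDD........o......
188 .............DDDDDDD.....DDDDD##.ooooo.####.DDDDDDDDDDDDDDDD.....o.........
189 o.............DDDDDDDDDDDDDDDD###ooooo#####.DDDDDDDDDDDDDDD...........o...o
190 ..............DDDDDDDDDDDDDDDD####.o.#####..DDDDDDDDDDDD.......o...........
191 o..............DDDDDDDDDDDDDDD###########oo.DDDDDDD.......................o
192 ................DDDDDDDDDDDDDD##########.oo.DDDDDD......o.....o.
[... 2476 characters left out ...]
...............
224 ...o....o.........oo..oo..oo........................o....oooo..............
225 ..o..........o..o..........o........o......................o.....o.........
226 ................o..o.....................................o.................
227 ..o...o.........oo.o..........o.....................oo.....................
228 ...oo..o.........oo.o.o.......o.o..................o.o...o........o........
229 ...oo...o.........o.o........o..........o............o.o............o.o.o..
230 .o.o..........o...................................ooo..o.o.........o.......
231 ..o.o..........o....o.....oooo....oo.o.o....oo..o.oo....o.........ooo......
[{'location': [280.3, 202.2], 'conf': 0.73}]
```

Request:
jog_arm(
  commands=[
    [[-0.0011, 0, -0.0018, 0], [-0.0022, 0, -0.0036, 0], [-0.0033, 0, -0.0053, 0], [-0.0045, 0, -0.007, 0], [-0.003, 0, -0.0047, 0], [-0.0015, 0, -0.0024, 0], [-0.003, 0, -0.0047, 0], [-0.0045, 0, -0.007, 0], [-0.0045, 0, -0.007, 0], [-0.0045, 0, -0.007, 0]],
  ],
)

```text
t: 19.8
position: [0.5212, 0.3002, 0.1032]
eef_rot: [[-0.177, 0.984, 0.0], [0.984, 0.177, 0.0], [0.0, 0.0, -1.0]]
force: [-1.2, 0.9, -3.2]
width: 0.274
grip_force: 13.7
```

```bash
python3 - <<'E'
from h import *
go()
s=bot.snapshot('side'); save(s,'s11.png',(200,130,340,250),5)
h=cv2.cvtColor(np.ascontiguousarray(s["color"][:,:,::-1]),cv2.COLOR_BGR2HSV)
for r in range(172,200):
    print(r,''.join('#' if 100<p[0]<125 and p[1]>120 else ('D' if p[2]<50 else ('o' if p[2]>110 and p[1]<90 else '.')) for p in h[r,255:315]))
E
```

```text
t 19.8 pos [0.5212 0.3002 0.1032] yang 0.1778 w 0.274 F [-1.2  0.9 -3.2]
172 ..............DDDDDDDDDDDDDDDDDDDDDDDDD..ooooo.DDDDDDDDDDD..
173 DDD...........DDDDDDDDDDDDDDDDDDDDDDDDD....o..DDDDDDDDDDDDD.
174 DDDD.....oo....DDDDDDDDDDDDDDDDDDDDDDDDD.....DDDDDDDDDDDD.DD
175 DDDDD....o.....DDDDDDDDD......DDDDDDDDDDD...DDDDDDDDDDDDDDDD
176 DDDDDD.........DDDDDDD..........DDDDDDDDDD.....DDDDDDDDDDDD.
177 DDDDDDD.......DDDDDDD.......o...DDDDDDDDD......DDDDDDDD.....
178 DDDDDDD.......DDDDDDD.......oo..DDDDDDDD.......DDDDDD.......
179 DDDDDDDD......DDDDDDD...........DDDDDDDD......DDDDDD........
180 DDDDDDD.......DDDDDDD.............DDDDDD......DDDDDD........
181 .DDDDDD........DDDDDD.............DDDDDD....DDDDDDD....o....
182 .DDDDDDD.......DDDDD#.o..ooooooo..DDDDDDDDDDDDDDDD......o...
183 ..DDDDDDD......DDDDD###......##.o..DDDDDDDDDDDDDDD....o.....
184 ...DDDDDDD....DDDDDD###.###.oo....DDDDDDDDDDDDDDD.....o.....
185 ...DDDDDDDDDDDDDDDD..oooo..ooooo..DDDDDDDDDDDDDD............
186 ....DDDDDDDDDDDDDDD..ooooooooooo..DDDDDDDDDDD.......o.......
187 .....DDDDDDDDDDDDDD..ooooooooooo..DDDDDDDDDD................
188 o.....DDDDDDDDDDDDD..oooooooooo......DDD.................o..
189 .......######.DDDDDD..ooo.#.ooo...oo..D......oo.............
190 ...oo#########.DDD.....o.########.ooo.D......oo....oo.......
191 ....o##########DD..oo############.ooo.D..oooooo......o......
192 ....o##########DD.ooo.###########.....D..oo..o..............
193 ...oo##########DD.ooo.#########.........#.oo...........o....
194 ...oo#########.DD..oo.###########......###oo.oo.....o.o....o
195 ....o########..DD..oo############......###.o.o.......oo.....
196 ......#########DD..oo############......###.o.o.......oo...o.
197 ......#########.D..oo#############.....###.o..........o.....
198 ......#########.D..oo#############.....###.o.........oo.....
199 oo....o########.D..oo#############.....###.o............oo..
```

```bash
python3 - <<'E'
from h import *
s=bot.snapshot('side'); p=[.533,.240,1.743]
a=np.radians(26)
def T(L):
    x=L[0]+.068; return proj(s,place(p,(-.068+x*np.cos(a)-L[2]*np.sin(a),L[1],x*np.sin(a)+L[2]*np.cos(a)))[0]).round(1)
for n,L in dict(farrimtop=(.066,0,.0275),farbot=(.068,0,0),p0=(.003,-.021,.011),p1=(.003,0,.011),p2=(.003,.021,.011),p3=(.029,-.021,.011),p4=(.029,0,.011),p5=(.029,.021,.011),chL=(-.057,-.02,.02),ch=(-.057,0,.02),chR=(-.057,.02,.02),onf4=(.042,0,.025)).items(): print(n,T(L))
E
```

```text
farrimtop [279.5 194.9]
farbot [280.5 208.3]
p0 [267.1 197.9]
p1 [276.7 197. ]
p2 [286.3 196.1]
p3 [268.2 200.2]
p4 [278.  199.3]
p5 [287.8 198.4]
chL [265.1 189. ]
ch [273.7 188.2]
chR [282.2 187.4]
onf4 [278.2 194. ]
```

Request:
jog_arm(
  commands=[
    [[0.0025, 0, 0.003, 0], [0.0048, 0, 0.006, 0], [0.007, 0, 0.0095, 0], [0.009, 0, 0.013, 0], [0.011, 0, 0.0167, 0], [0.0129, 0, 0.0203, 0], [0.0147, 0, 0.024, 0], [0.0164, 0, 0.0277, 0], [0.0179, 0, 0.0315, 0], [0.0194, 0, 0.0354, 0]],
  ],
)

```text
t: 20.9
position: [0.5178, 0.3197, 0.0675]
eef_rot: [[-0.177, 0.984, 0.0], [0.984, 0.177, 0.0], [0.0, 0.0, -1.0]]
force: [-0.2, -0.3, -1.6]
width: 0.275
grip_force: 13.3
```

Request:
jog_arm(
  commands=[
    [[0.0015, 0, 0.004, 0], [0.0028, 0, 0.008, 0], [0.004, 0, 0.012, 0], [0.005, 0, 0.016, 0], [0.006, 0, 0.02, 0], [0.0067, 0, 0.0235, 0], [0.0073, 0, 0.027, 0], [0.0078, 0, 0.03, 0], [0.0081, 0, 0.032, 0], [0.0081, 0, 0.032, 0]],
  ],
)

```text
t: 21.9
position: [0.5164, 0.3276, 0.0371]
eef_rot: [[-0.177, 0.984, 0.0], [0.984, 0.177, 0.001], [0.0, 0.0, -1.0]]
force: [-4.6, -1.2, 11.0]
width: 0.279
grip_force: 14.3
```

Request:
jog_arm(
  commands=[
    [[0, 0, 0, 0], [0, 0, 0, 0], [0, 0, 0, 0], [0, 0, -0.04, 0], [0.04, 0, -0.08, 0], [0.08, 0, -0.11, 0], [0.1, 0, -0.11, 0]],
  ],
  hand=0.5,
)

```text
t: 22.6
position: [0.5005, 0.4296, 0.1507]
eef_rot: [[-0.178, 0.984, 0.006], [0.984, 0.178, 0.006], [0.004, 0.007, -1.0]]
force: [-0.2, 0.4, 0.3]
width: 0.504
grip_force: 0.0
```

```bash
cat > chk.py <<'E'
from h import *
import sys
t=bot.snapshot('top'); kn=bot.spot_point('top','gate_knob')[:1]
save(t,sys.argv[1]+'.png',(270,170,410,260),5)
p,f,k=fit(t,[.533,.24,1.743]); print("fit",p.round(4),f,k)
im=t["color"]; h=cv2.cvtColor(im,cv2.COLOR_RGB2HSV)
for i,(x,y) in enumerate([(3,-21),(3,0),(3,21),(29,-21),(29,0),(29,21)]):
    u=proj(t,place(p,(x/1e3,y/1e3,.015))[0]); c,r=u.round().astype(int); w=im[r-1:r+2,c-1:c+2].reshape(-1,3).mean(0); print("pocket",i,u.round(1),w.round())
for n in ('gate_hinge',): print(n,place(p,(-.016,.032,.0315)).round(4))
for k in kn: print("knob",k["location"],atz(t,k["location"],.048).round(4),k["conf"])
g=proj(t,[p[0],p[1],.02]).astype(int)
H=h[g[1]-32:g[1]+34,g[0]-62:g[0]+64]
for r in range(0,66): print(r+g[1]-32,''.join('#' if 100<q[0]<125 and q[1]>120 else ('D' if q[2]<60 else ('O' if q[0]<20 and q[1]>120 else ('o' if q[2]>110 and q[1]<110 else '.'))) for q in H[r]))
go()
E
python3 chk.py t12
```

```text
fit [0.5457 0.231  1.8299] 3692.4375 0
pocket 0 [341.  197.8] [105. 105.  76.]
pocket 1 [343.3 209.4] [106. 107.  77.]
pocket 2 [345.6 221.1] [108. 108.  77.]
pocket 3 [326.2 200.3] [107. 108.  77.]
pocket 4 [328.5 211.9] [107. 108.  77.]
pocket 5 [330.7 223.7] [109. 110.  78.]
gate_hinge [[0.5188 0.2073 0.0315]]
176 oo................o.........................................................................DDD.........DDDD..................
177 ....o.o....o.................................................................................DDDD.......DDDDD.................
178 ...o..........................................................................................DDD.......DDDDD.................
179 ....o..........................................................................................DDD......DDDDDDD...............
180 ...........o....................................................................................DDDDD..DDDDDDDD...............
181 ......o.o..........o.............................................................................DDDDDDDDDDDDDDDD.............
[... 7233 characters left out ...]
.o..oooo...oooo.o.oo...oooo.oooo..........o............................................................
238 oooooooooooooooo..ooooooooooo.oo.......o...ooooo......o.o......o..............................................................
239 ..ooo.ooo.oo.oo.oo.ooooo...oo.o.o..ooo.o.o..o.o.oo..o.oo.o......o.......o.....................................................
240 oooo.oo.ooooo..ooo.o.oooo.ooooooooo.oo.oooooooooooo...o.o.o...o..........o....................................................
241 oo.oooooo.o.ooooo.o..o.oo..ooooooooo..o....o....oo..oo..........o....oo.......................................................
t 22.7 pos [0.4989 0.4298 0.1475] yang 0.1814 w 0.504 F [ 0.7  0.  -0.9]
```

Request:
jog_arm(
  commands=[
    [[-0.045, 0, 0, 0], [-0.09, 0, 0, 0], [-0.135, 0, 0, 0], [-0.18, 0, 0, 0], [-0.225, 0, 0, 0], [-0.265, 0, 0, 0], [-0.28, 0, 0, 0], [-0.28, 0, 0, 0]],
  ],
)

```text
t: 23.5
position: [0.548, 0.1476, 0.1451]
eef_rot: [[-0.173, 0.985, -0.001], [0.985, 0.173, -0.001], [-0.0, -0.001, -1.0]]
force: [-1.3, 0.1, -0.5]
width: 0.497
grip_force: 0.0
```

```bash
python3 chk.py t13
```

```text
fit [0.5328 0.2395 1.7443] 370.744140625 3420
pocket 0 [336.5 204.3] [171. 171. 179.]
pocket 1 [337.8 216.1] [172. 171. 180.]
pocket 2 [339.1 228. ] [170. 169. 176.]
pocket 3 [321.6 205.5] [172. 171. 180.]
pocket 4 [322.8 217.4] [172. 172. 180.]
pocket 5 [324.  229.3] [171. 171. 179.]
gate_hinge [[0.504  0.2182 0.0315]]
183 .............................................................................................................................D
184 ..............................................................................................................................
185 ..............................................................................................................................
186 ..............................................................................................................................
187 ..............................................................................................................................
188 .......................................................................................................................
[... 7238 characters left out ...]
.........................................................................................................
245 ..............................................................................................................................
246 ..............................................................................................................................
247 ..............................................................................................................................
248 ..............................................................................................................................
t 23.6 pos [0.5479 0.1503 0.1453] yang 0.1774 w 0.5 F [-0.4  0.1  0.3]
```

```bash
cat > gate.py <<'E'
from h import *
p=np.array([.5328,.2398,1.7440])
def knob(g): return place(p,(-.016+.064*np.cos(g),.032-.064*np.sin(g),.0))[0]
E
python3 - <<'E'
from gate import *
t=bot.snapshot('top')
a,b=atz(t,(351,231),.035),atz(t,(319,238.5),.035); print(a,b,"g",p[2]-np.arctan2(*(b-a)[[1,0]]))
k=atz(t,(314,237.5),.055); d=k[:2]-place(p,(-.016,.032,0))[0][:2]; print(k,np.linalg.norm(d),"g",p[2]-np.arctan2(d[1],d[0]))
im=t["color"]
dk=(im.max(2)<75); ys,xs=np.nonzero(dk[228:246,305:320]); print(xs.mean()+305,ys.mean()+228,len(xs))
st=bot.state(); print(st["qpos"].round(3))
for g in (-.15,): k=knob(g); k[2]=.063; print(k); go((k[0],k[1],.12),k)
E
```

```text
[0.50416643 0.2199634  0.035     ] [0.48676379 0.27227728 0.035     ] g -0.14793901629222383
[0.4840559  0.28111117 0.055     ] 0.06569853531776793 g -0.13581207421644814
314.14285714285717 239.57142857142858 14
[ 2.680e-01  3.230e-01 -2.960e-01  9.520e-01  1.000e-03  1.661e+00]
[0.48370943 0.27921081 0.063     ]
t 23.65 pos [0.5479 0.1509 0.1454] yang 0.1785 w 0.499 F [ 0.8 -0.2  0.4]
[ 0.1376 -0.0404  0.0255]
[ 0.1376 -0.0404  0.0825]
```

Request:
jog_arm(
  commands=[
    [[0.035, -0.01, 0, -0.1], [0.075, -0.022, 0, -0.2], [0.11, -0.033, 0, -0.3], [0.1376, -0.0404, 0, -0.3], [0.1376, -0.0404, 0.01, -0.3], [0.1376, -0.0404, 0.04, -0.3], [0.1376, -0.0404, 0.065, -0.3], [0.1376, -0.0404, 0.079, -0.3], [0.1376, -0.0404, 0.079, -0.3], [0.1376, -0.0404, 0.079, -0.3]],
  ],
  hand=0.38,
)

```text
t: 24.65
position: [0.4842, 0.2787, 0.0669]
eef_rot: [[-0.46, 0.888, -0.0], [0.888, 0.46, -0.0], [-0.0, -0.0, -1.0]]
force: [-0.2, 0.3, -0.3]
width: 0.377
grip_force: 0.0
```

Request:
jog_arm(
  commands=[
    [[0, 0, 0, 0], [0, 0, 0, 0], [0, 0, 0, 0]],
  ],
  hand=0.15,
)

```text
t: 24.95
position: [0.4848, 0.2788, 0.0676]
eef_rot: [[-0.46, 0.888, 0.001], [0.888, 0.46, 0.001], [0.0, 0.002, -1.0]]
force: [0.3, 0.6, -0.2]
width: 0.152
grip_force: 0.0
```

```bash
python3 - <<'E'
from gate import *
st=bot.state(); print(st["qpos"].round(3),st["grip_force"])
k0=knob(-.15)
G=[]
R=np.array(st["eef_rot"]); 
for g in np.linspace(-.15,1.62,13): print(round(g,3),(R.T@(knob(g)-k0)).round(4))
k=k0.copy();k[2]=.066;go(k)
E
```

```text
[ 0.522  0.383 -0.41   0.776 -0.     1.615] 0.0
-0.15 [0. 0. 0.]
-0.003 [-0.0021  0.0092  0.    ]
0.145 [-0.0056  0.018   0.    ]
0.292 [-0.0103  0.0261  0.    ]
0.44 [-0.0162  0.0335  0.0001]
0.587 [-0.0231  0.04    0.0001]
0.735 [-0.0308  0.0453  0.0001]
0.882 [-0.0393  0.0495  0.0001]
1.03 [-0.0483  0.0524  0.0001]
1.178 [-0.0576  0.0539  0.0001]
1.325 [-0.067   0.054   0.0001]
1.472 [-0.0763  0.0528  0.0001]
1.62 [-0.0854  0.0502  0.0001]
t 24.95 pos [0.4848 0.2788 0.0676] yang 0.4778 w 0.152 F [ 0.3  0.6 -0.2]
[ 0.0009 -0.0007  0.0016]
```

Request:
jog_arm(
  commands=[
    [[0, 0, 0, 0], [0, 0, 0, 0]],
  ],
  hand=0.11,
)

```text
t: 25.15
position: [0.4847, 0.2788, 0.0674]
eef_rot: [[-0.46, 0.888, 0.001], [0.888, 0.46, 0.001], [0.0, 0.001, -1.0]]
force: [-0.4, 0.4, 3.0]
width: 0.117
grip_force: 30.1
```

Request:
jog_arm(
  commands=[
    [[-0.0021, 0.0092, 0, 0.125], [-0.0056, 0.018, 0, 0.25], [-0.0103, 0.0261, 0, 0.375], [-0.0162, 0.0335, 0, 0.5], [-0.0231, 0.04, 0, 0.625], [-0.0308, 0.0453, 0, 0.75], [-0.0393, 0.0495, 0, 0.875], [-0.0483, 0.0524, 0, 1.0], [-0.0576, 0.0539, 0, 1.125], [-0.067, 0.054, 0, 1.25]],
  ],
  hand=0.125,
)

```text
t: 26.15
position: [0.5627, 0.244, 0.0672]
eef_rot: [[0.701, 0.713, -0.001], [0.713, -0.701, 0.001], [0.0, -0.001, -1.0]]
force: [-2.9, 0.6, 5.5]
width: 0.129
grip_force: 15.1
```

```bash
python3 - <<'E'
from gate import *
st=bot.state(); print(st["qpos"].round(3),st["grip_force"])
G=[]
for g in (1.325,1.4,1.472,1.55,1.6): k=knob(g); k[2]=.067; G.append(k)
go(*G)
E
```

```text
[ 4.080e-01  4.720e-01 -2.700e-01  8.290e-01  1.000e-03  2.756e+00] 15.068808441182684
t 26.15 pos [0.5627 0.244  0.0672] yang -0.7771 w 0.129 F [-2.9  0.6  5.5]
[ 0.0003 -0.0006  0.0002]
[-0.0017  0.0038  0.0002]
[-0.0038  0.0079  0.0002]
[-0.0065  0.0121  0.0002]
[-0.0083  0.0147  0.0002]
```

Request:
jog_arm(
  commands=[
    [[-0.0017, 0.0038, 0, 0.06], [-0.0038, 0.0079, 0, 0.12], [-0.0065, 0.0121, 0, 0.18], [-0.0083, 0.0147, 0, 0.2], [-0.0083, 0.0147, 0, 0.2]],
  ],
)

```text
t: 26.65
position: [0.5678, 0.2283, 0.0672]
eef_rot: [[0.826, 0.564, 0.0], [0.564, -0.826, 0.002], [0.001, -0.001, -1.0]]
force: [-1.3, 3.3, 3.7]
width: 0.127
grip_force: 15.4
```

```bash
python3 - <<'E'
from gate import *
st=bot.state(); print(st["qpos"].round(3),st["grip_force"])
k=knob(1.571);k[2]=.067; go(k)
d=(st["position"]-place(p,(-.016,.032,0))[0])[:2]; print("g by tcp",p[2]-np.arctan2(d[1],d[0]),np.linalg.norm(d))
E
```

```text
[ 3.810e-01  4.690e-01 -2.750e-01  8.260e-01  2.000e-03  2.924e+00] 15.434254725610117
t 26.65 pos [0.5678 0.2283 0.0672] yang -0.9714 w 0.127 F [-1.3  3.3  3.7]
[ 0.0001 -0.0014  0.0002]
g by tcp 1.5916520454622554 0.06451900172582346
```

Request:
jog_arm(
  commands=[
    [[0, 0, 0, 0], [0, 0, 0, 0], [0, 0, 0, 0], [0, 0, -0.03, 0], [0, 0, -0.07, 0], [-0.02, 0.017, -0.1, 0], [-0.045, 0.038, -0.1, 0], [-0.066, 0.06, -0.1, 0], [-0.066, 0.06, -0.1, 0]],
  ],
  hand=0.28,
)

```text
t: 27.55
position: [0.5459, 0.1377, 0.1668]
eef_rot: [[0.828, 0.561, -0.001], [0.561, -0.828, -0.002], [-0.002, 0.001, -1.0]]
force: [-0.4, 0.2, 0.8]
width: 0.282
grip_force: 0.0
```

```bash
python3 chk.py t14
```

```text
fit [0.5326 0.2383 1.7464] 208.48828125 3618
pocket 0 [337.2 204.5] [169. 168. 176.]
pocket 1 [338.5 216.3] [167. 166. 174.]
pocket 2 [339.8 228.2] [172. 171. 179.]
pocket 3 [322.3 205.7] [167. 166. 174.]
pocket 4 [323.5 217.5] [166. 164. 172.]
pocket 5 [324.7 229.5] [174. 173. 181.]
gate_hinge [[0.5039 0.217  0.0315]]
knob [348.6, 194.6] [0.5631 0.2291 0.048 ] 0.54
183 ..............................................................................................................................
184 ..............................................................................................................................
185 ..............................................................................................................................
186 ....................................................................................................................ooo......o
187 ....................................................................................................................oooo..oooo
188 ........................................................................
[... 7289 characters left out ...]
.....................................................................................................
245 ..............................................................................................................................
246 ..............................................................................................................................
247 ..............................................................................................................................
248 ..............................................................................................................................
t 27.65 pos [0.5469 0.1403 0.1667] yang -0.9732 w 0.283 F [ 0.3  0.6 -0.5]
```

```bash
python3 -c "
from cell import bot
print(bot.sign_off())"
```

```text
the job is handed in; nothing more can be done
None
```

The job is handed in at about 28 s of the 72 s allowed. The last top picture showed all six pockets filled and the three spare balls in the channel. It also showed the tray flat, the gate bar across the mouth at its stop, and the gripper clear; I have no verdict back from the judging.

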